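# Load a pulled battery into the discharge bunker, close the hatch, set the timer

### The arm

A 6-joint arm with a two-finger parallel gripper is mounted at the origin on a cart in front of the work surface, level with it; the furniture and walls round the work are solid. World frame = base frame: x ahead of the robot, y to its left, z up, the work surface at z = 0. Lengths are in mm, angles in rad, forces in N, time in s.
With the tool pointing down it reaches from about 300 to 825 mm from the base axis. Payload 5.4 kg.
Tool frame: the origin (TCP) lies between the finger pads; the fingertips stand ctrl.tip_reach ahead of it and the grasp point (between the pads) lies 2 mm behind it (ctrl.tip_reach is the distance from the TCP to the fingertips, in mm); z points along the fingers, y is the line along which they close (so a half turn about z gives the same grasp; the last joint's range is limited). The gripper opens to 92 mm and grips with 3 to 60 N. Pads are 20 mm wide; open, the fingers measure 128 mm over their backs; the gripper's body (75 mm by 189 mm) begins 69 mm behind the grasp point.
Start: joints at [1.028, 0.158, 1.597, -0, 1.386, -0.21], TCP at [187.856, 543.43, 231.601] pointing down, gripper open.
Joint ranges: [-2.91, 2.91], [-0.94, 2.29], [0.18, 2.7], [-1.29, 4.43], [0.17, 2.64], [-3, 3]. Speed limits (rad/s): [2.57, 2.57, 3.14, 3.14, 3.14, 3.14].

### API

Orientations are given as a unit quaternion [x, y, z, w].
In Python, from bench import ctrl, grab_frame gives the robot as it stands (ctrl), with the cameras as plain functions. Calls block until the motion is done:
- ctrl.reach(position, orientation): joint-space move of the TCP to a pose.
- ctrl.servo_line(position, ori=None, vel=150): straight line of the TCP; ori=None keeps the orientation; vel is the mean speed in mm/s.
- ctrl.move_j(angles): joint-space move.
- ctrl.gripper_to(opening, grasp_force=None): opening from 0.0 (shut) to 1.0 (fully open); grasp_force is the grip in N (None keeps the last); returns when the fingers have stopped.
- ctrl.hold(seconds).
- ctrl.solve_ik(position, orientation): joint angles nearest the present ones, or None.
- ctrl.observe(): the state.
- grab_frame(name): name is "side" or "top" or "wrist"; returns a dict with "img" (480x640x3 uint8, red, green, blue), "intrinsics" (3x3 intrinsics, pixels), "world_to_cam" (4x4, takes a point from world to camera coordinates); the wrist camera has in their place "hand_eye" (4x4, takes a point from camera to tool coordinates, whose origin is the TCP and whose axes are the flange's). Camera axes: x right, y down, z forward; pixel columns grow to the right and rows downward; lengths in mm; the calibration is good to about 2 mm. A picture is of the moment at which its call begins: read the wrist's pose just before it. There is no depth.
A pose or a line that the arm cannot do raises ctrl.PlanningError and nothing moves.
- ctrl.finish_job(): hands the job in; it is judged then, once.
The state is a dict: "clock": time; "joints": joint angles; "joint_velocities": joint speeds; "joint_efforts": joint torques, N m; "tool_pos": TCP position; "eef_rot": TCP orientation; "force": force on the tool from outside, world axes, zero at the start; "torque": the same for the moment, N m; "width": opening from 0.0 (shut) to 1.0 (fully open); "grasp_force": force on a finger pad.
Only numpy, scipy, OpenCV 4.12 (cv2) and the standard library are available. Lean on these libraries where they do the work, as an engineer would, in place of code of your own. Each camera call takes 0.05 s, during which the arm holds its last target. There are 200 camera calls.

### The job

Put the longer, narrower of the two loose battery packs into the discharge bunker: lift the recessed hatch off its seat and slide it all the way aside in its channels, lower the pack into the well and lay it flat on the bed without dropping it, then slide the hatch back and let it down fully home in its recess. Last, set the timer: turn the small inner knob on the sloped panel until its pointer is at the long mark (straight up the panel), without turning the wide outer ring. Do not shift the other pack, the bottle or the phone.

Things in the scene. Friction and masses are not known exactly. Their poses are not given: they have to be found in the camera images.
- bunker: Discharge bunker, a fixed grey steel box on the bench. Origin: bench height, under the well's centre. Axes: x to the rear (away from the robot), y left along the hatch's slide, z up. All mm here and below in these axes: it covers x -77..158, y -77..196. Deck at z 68; well x -52..52, y -51..51, bed at z 46. From x 75 back stands the control head, 136 high.
- seat (a point): Centre of the hatch's seat, the floor of the recess: bunker (0, 0, 60) mm. The recess surrounds the well: x -63..63, y -61..61, 8 mm below the deck, with a square step up to the deck on its left (+y) side, so a seated hatch cannot slide.
- channel (a point): Middle of the front channel's lip, its top: bunker (-62, 61.5, 84) mm. Two aluminium C channels run along y (-69..192) before and behind the recess and deck: webs at x +-63, lips from x +-53 outward, undersides at z 80, tops at z 84; the lips overhang the hatch's front and rear edges everywhere. End stops, 84 high, at y -61 and y 184.
- hatch: Hatch: loose steel plate 122 (x) by 116 (y) by 6 mm, 0.36 to 0.56 kg, bar handle on top. Origin: centre of its underside; axes as the bunker's. Seated: origin at the seat, top 2 mm below the deck. It must rise at least 8 mm to slide; the lips stop it at 14 mm. Play: 2 mm to each side in the channels (x), 3 mm in the recess (y). It slides only left (+y).
- hatch_bar (a point): Centre of the hatch's bar handle, 30 mm above the plate's underside. The bar is 74 mm long (x), 12 wide (y), 12 high, on two legs 60 mm apart; 18 mm free between it and the plate. Can be gripped from above, fingers closing along y.
- bunker_park (a point): Where the hatch's origin is when open: bunker (0, 122, 68) mm, the plate resting on the deck; it stays there when let go. The end stop is at 126.
- bed (a point): Centre of the bed, the well's floor, where the pack goes: bunker (0, 0, 46) mm, 22 mm below the deck.
- battery_a: The pack to load: flat black pouch battery 80 (x) by 42 (y) by 9 mm, about 40 g, the longer, narrower of the two. Origin: centre of its underside. Starts flat on the bench, right of the bunker. The solid part runs x -40..35 mm, 8 mm thick; the rest is the connector tab. Grip across the 42 mm.
- battery_b: The other flat black pouch battery, 74 (x) by 50 (y) by 9 mm, shorter and wider; leave alone. Origin: centre of its underside.
- panel (a point): Foot of the knob pair's common axis on the sloped panel: bunker (114.9, 60, 109.8) mm. The panel slopes 35 degrees from level, facing up and to the robot: outward normal (-0.574, 0, 0.819) in bunker axes. This point's axes: z = that normal, x = up the slope, y = the bunker's y.
- timer (a joint): Angle of the timer knob, the inner of the pair, rad: 0 = pointer at the long mark, straight up the panel; positive = clockwise seen from outside the panel (pointer to the right). Starts turned left, -1.35 to -0.7. Stops at +-2.1. Turns against 0.03 Nm and stays where it is left.
- timer_top (a point): Centre of the timer knob's top face, on the axis, 38 mm out from the panel. The knob is black, round, ribbed, 24 mm in diameter, and stands 25 mm proud of the outer ring; a white line on its top is the pointer.
- load_ring (a joint): Angle of the outer ring (load current), rad, same sense; leave as it is. Aluminium, 48 mm in diameter, 3 to 13 mm out from the panel, on the timer knob's axis. Turns against 0.05 Nm.
- ring_index (a point): Index mark on the outer ring's top face, 22 mm from the axis; shows whether the ring has turned.
- ipa_bottle: White alcohol bottle, 64 mm in diameter, 116 mm high, standing close by the bunker's right side; leave alone. Origin: centre of its underside.
- phone_cracked: Cracked phone 138 (x) by 68 (y) by 8 mm lying on the bench; leave alone. Origin: centre of its underside.

How it is judged (in metres and radians):
On the way, in this order (a step that is already met when the one before it is completed fails the run):
1. the hatch is off its seat and slid open, its origin at least 110 mm along the channels (y of hatch in the frame of bunker above 0.11 m and z of hatch in the frame of bunker above 0.065 m), for 0.2 s.
2. the long narrow pack is in the well, lowered to within 8 mm of the bed while still held in the fingers (x of battery_a in the frame of bunker between -0.035 and 0.035 m and y of battery_a in the frame of bunker between -0.035 and 0.035 m and z of battery_a in the frame of bunker below 0.054 m and contact force between the fingers and battery_a above 0.5 N), for 0.05 s.
3. the pack lies let go on the bed and the hatch is home in its recess (x of battery_a in the frame of bunker between -0.035 and 0.035 m and y of battery_a in the frame of bunker between -0.035 and 0.035 m and z of battery_a in the frame of bunker below 0.052 m and angle between battery_a's own z axis and vertical below 0.12 rad and y of hatch in the frame of bunker between -0.006 and 0.006 m and z of hatch in the frame of bunker below 0.063 m and angle between hatch's own z axis and vertical below 0.03 rad and contact force between the fingers and battery_a below 0.1 N), for 0.2 s.
4. the timer's pointer is at the long mark, within 0.14 rad (value of joint timer between -0.14 and 0.14 rad), for 0.2 s.
At the end, for the whole second after the job is handed in: The long narrow pack lies flat on the bed (centre within 35 mm of the well's centre each way); the hatch is home in its recess (underside within 3 mm of the seat, within 6 mm of centre along the slide, level); the timer's pointer is within 0.14 rad of the long mark; all at rest (all of step 4 and x of battery_a in the frame of bunker between -0.035 and 0.035 m and y of battery_a in the frame of bunker between -0.035 and 0.035 m and z of battery_a in the frame of bunker below 0.052 m and angle between battery_a's own z axis and vertical below 0.12 rad and y of hatch in the frame of bunker between -0.006 and 0.006 m and z of hatch in the frame of bunker below 0.063 m and angle between hatch's own z axis and vertical below 0.03 rad and linear speed of each of hatch, battery_a below 0.02 m/s); the robot touches nothing.
It fails at once if the outer ring is turned (its index moves more than 4 mm, about 10 degrees) (distance of ring_index from where it was at the start of the episode above 0.004 m).
It fails at once if the other, shorter and wider pack is shifted by more than 15 mm (distance of battery_b from where it was at the start of the episode above 0.015 m).
It fails at once if the alcohol bottle is shifted by more than 15 mm (distance of ipa_bottle from where it was at the start of the episode above 0.015 m).
It fails at once if the cracked phone is shifted by more than 15 mm (distance of phone_cracked from where it was at the start of the episode above 0.015 m).
It also fails if it takes over 67 s, if anything falls off the work surface, if the arm or the gripper's body presses on something with over 40 N, if the wrist force passes 120 N, or if a joint passes its speed limit or range.

## Working session

There is one attempt and no reset: what is moved stays moved. The work goes in short steps, each a Python script; the robot and the scene stay as the last script left them, time stands still between calls to the robot, and variables do not carry over. Pictures are saved under pics/ and viewed, at most 13 in all, crops included, and the job is handed in when it is done.

```bash
ls; mkdir -p pics
python3 - <<'E'
from bench import ctrl, grab_frame
import cv2,numpy as np
o=ctrl.observe();print(o,ctrl.tip_reach)
for n in ("side","top"):
    f=grab_frame(n);cv2.imwrite(f"pics/{n}0.png",f["img"][:,:,::-1])
    print(n,f["intrinsics"].tolist(),np.round(f["world_to_cam"],4).tolist())
f=grab_frame("wrist");print(f["hand_eye"].tolist(),f["intrinsics"].tolist())
E
```

```text
bench.py
pics
{'clock': 0.0, 'joints': array([ 1.02786686e+00,  1.59045582e-01,  1.59822098e+00, -3.14370442e-05,
        1.38619398e+00, -2.10113135e-01]), 'joint_velocities': array([-0.00116361, -0.00078057,  0.00189321,  0.00133562,  0.00215085,
        0.00017387]), 'joint_efforts': array([-1.49049381e-03, -3.85556316e+01, -3.22113740e+01,  7.01172114e-02,
        3.76239396e-02, -1.01155697e-04]), 'tool_pos': array([187.57866281, 542.91524196, 230.62647772]), 'eef_rot': array([ 1.65638274e-01,  9.86186133e-01, -8.74200990e-04, -3.29033178e-04]), 'force': array([-0.3978376 , -0.68449575,  0.67905551]), 'torque': array([-0.00708908, -0.02435481, -0.00633565]), 'grasp_force': 0.0, 'width': 1.0012503439462845} 17.0
side [[555.8867997225285, 0.0, 329.4462634894919], [0.0, 555.8867997225285, 234.91842917671525], [0.0, 0.0, 1.0]] [[-0.9991, 0.0416, 0.01, 541.7754], [0.0121, 0.499, -0.8665, 122.3301], [-0.041, -0.8656, -0.499, 1324.0993], [0.0, 0.0, 0.0, 1.0]]
top [[511.08981833356916, 0.0, 323.5777490305095], [0.0, 511.08981833356916, 242.44114517086769], [0.0, 0.0, 1.0]] [[-0.0145, -0.9999, 0.003, -42.6332], [-0.9872, 0.0138, -0.1588, 570.988], [0.1588, -0.0052, -0.9873, 1245.1069], [0.0, 0.0, 0.0, 1.0]]
[[-0.000844582932454757, -0.9714270503303594, -0.23733683356387342, 65.61123661318608], [0.9999996220688115, -0.0008694033729169531, -8.70457410018643e-08, 1.1736450726114178], [-0.0002062568850303654, -0.23733674394039941, 0.9714274174810308, -153.33345212335144], [0.0, 0.0, 0.0, 1.0]] [[336.35035750043915, 0.0, 322.1965645489429], [0.0, 336.35035750043915, 242.16712866243776], [0.0, 0.0, 1.0]]
```

View pics/top0.png

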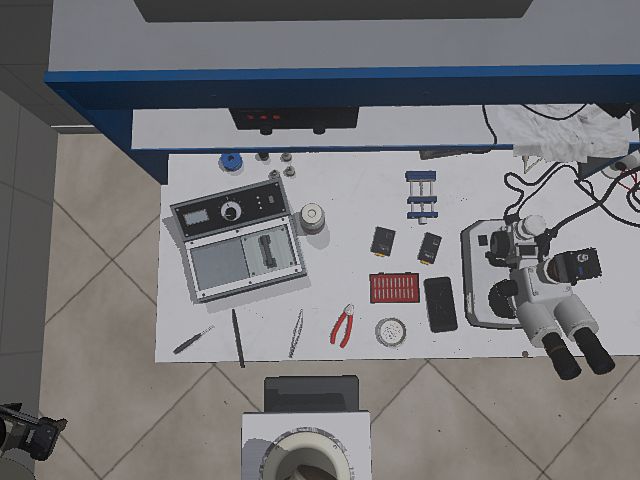

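View pics/side0.png

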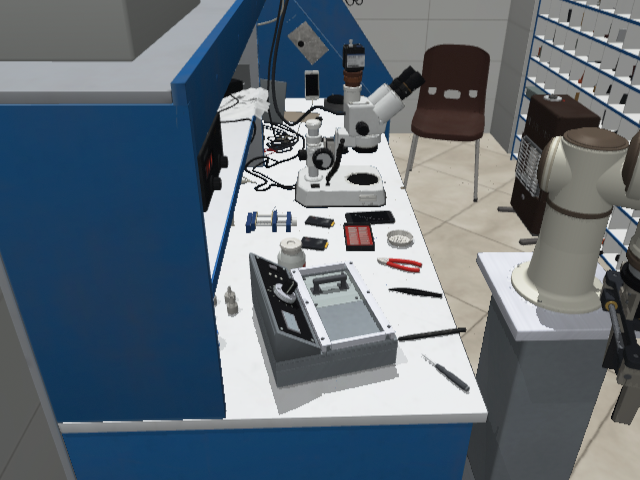

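The top view shows the hatch bar at about (268,252), the knob at about (231,211), and the two packs at (382,241) and (430,248). The bottle at (312,217) is close to the bunker, and the phone is at (440,304). The side view confirms the layout, so I'll look closer with the wrist camera.

```bash
cat > h.py <<'E'
from bench import ctrl, grab_frame
import cv2,numpy as np
from scipy.spatial.transform import Rotation as Rn
def down(yaw): # tool z down, tool y along (-sin,cos)
    c,s=np.cos(yaw),np.sin(yaw)
    return Rn.from_matrix(np.array([[-c,-s,0],[-s,c,0],[0,0,-1.]])).as_quat()
def shot(name,fn=None):
    o=ctrl.observe();f=grab_frame(name)
    if name=="wrist":
        T=np.eye(4);T[:3,:3]=Rn.from_quat(o["eef_rot"]).as_matrix();T[:3,3]=o["tool_pos"]
        W=np.linalg.inv(T@f["hand_eye"])
    else: W=np.array(f["world_to_cam"])
    if fn: cv2.imwrite(f"pics/{fn}.png",f["img"][:,:,::-1]); np.savez(f"pics/{fn}.npz",K=f["intrinsics"],W=W)
    return f["img"],np.array(f["intrinsics"]),W
def cam(fn):
    d=np.load(f"pics/{fn}.npz");return d["K"],d["W"]
def plane(K,W,px,z):
    d=W[:3,:3].T@np.linalg.inv(K)@[px[0],px[1],1];c=-W[:3,:3].T@W[:3,3]
    return c+d*(z-c[2])/d[2]
def proj(K,W,P):
    p=(W[:3,:3]@np.atleast_2d(P).T+W[:3,3:]);p=K@p;return (p[:2]/p[2]).T
def tri(obs): # [(K,W,px),...]
    A=[];b=[]
    for K,W,px in obs:
        c=-W[:3,:3].T@W[:3,3];d=W[:3,:3].T@np.linalg.inv(K)@[px[0],px[1],1];d/=np.linalg.norm(d)
        M=np.eye(3)-np.outer(d,d);A.append(M);b.append(M@c)
    A=np.vstack(A);b=np.hstack(b);x=np.linalg.lstsq(A,b,rcond=None)[0]
    return x,np.linalg.norm(A@x-b)
E
python3 - <<'E'
from h import *
_,K,W=shot("top","top1")
for n,p,z in [("bar",(268,252),90),("knob",(231,211),140),("p1",(382,241),9),("p2",(430,248),9),("bottle",(312,217),116),("phone",(440,304),8)]:
    print(n,plane(K,W,p,z).round())
print("bunk corner",plane(K,W,(171,207),136).round(),plane(K,W,(282,180),136).round())
E
```

```text
bar [542.  85.  90.]
knob [633. 167. 140.]
p1 [ 578. -203.    9.]
p2 [ 558. -327.    9.]
bottle [621. -23. 116.]
phone [ 413. -346.    8.]
bunk corner [646. 310. 136.] [709.  47. 136.]
```

Run:
```python
from h import *
q=down(0.24)
ctrl.reach([500,170,330],q);ctrl.hold(.3);shot("wrist","wa")
ctrl.reach([530,60,330],q);ctrl.hold(.3);shot("wrist","wb")
ctrl.reach([520,-250,260],down(0));ctrl.hold(.3);shot("wrist","wc")
ctrl.reach([540,-190,260],down(0));ctrl.hold(.3);shot("wrist","wd")
print(ctrl.observe()["clock"],ctrl.observe()["joints"].round(2))
```

```text
5.5083 [-0.55  0.13  1.57 -0.    1.44 -2.12]
```

View pics/wa.png

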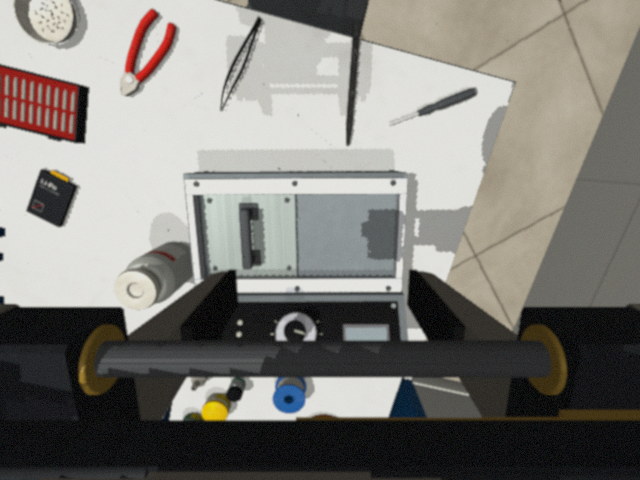

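View pics/wb.png

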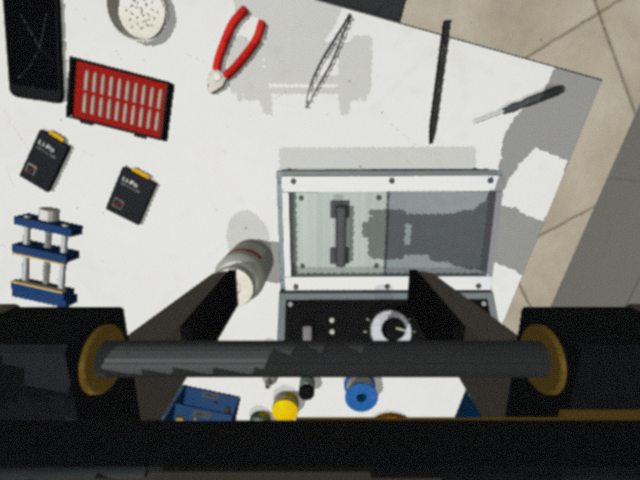

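View pics/wc.png

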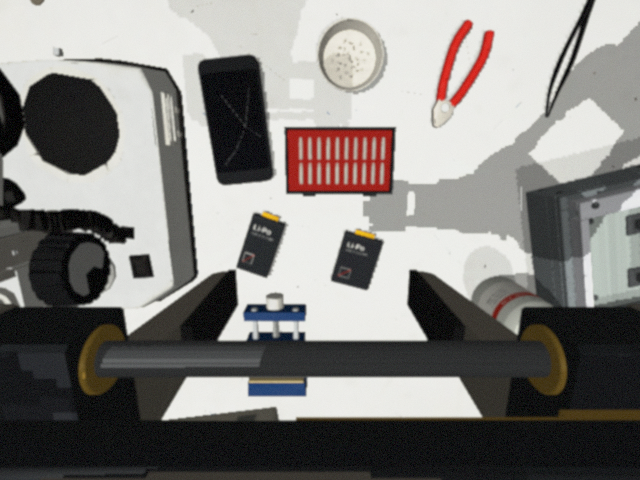

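Wrist views: in wa, the bar is at (248,236), the lip inner edges are at rows ~194 and 277, and the knob is at about (297,328). In wb, the bar is at (341,233) and the knob at (390,326). In wc, the left pack at (262,245) is narrower than the right one at (357,260), so it should be battery_a. I'll measure the packs and fit the bunker.

```bash
cat > fit.py <<'E'
from h import *
from scipy.optimize import least_squares
# packs: dark blobs -> world rect on z=8
for fn in ("wc","wd"):
    K,W=cam(fn);im=cv2.imread(f"pics/{fn}.png");hsv=cv2.cvtColor(im,cv2.COLOR_BGR2HSV)
    m=((hsv[...,2]<95)|((hsv[...,1]>120)&(hsv[...,0]>15)&(hsv[...,0]<35))).astype(np.uint8);m[:200]=0;m[300:]=0
    m=cv2.morphologyEx(m,cv2.MORPH_CLOSE,np.ones((5,5)))
    n,l,s,c=cv2.connectedComponentsWithStats(m)
    for i in range(1,n):
        if 1200<s[i,4]<4000 and s[i,1]+s[i,3]<299:
            ct=max(cv2.findContours((l==i).astype(np.uint8),0,1)[0],key=len)[:,0].astype(float)
            w=np.array([plane(K,W,p,8)[:2] for p in ct]).astype(np.float32)
            print(fn,s[i],c[i].round(1),[np.round(v,1) for v in cv2.minAreaRect(w)])
def B(p): # bunker pose -> 4x4 func
    x,y,a=p[:3];R=Rn.from_euler('z',a).as_matrix()
    return lambda P:(R@np.atleast_2d(P).T).T+[x,y,0]
wa,wb,tp=cam("wa"),cam("wb"),cam("top1")
E
cat > f2.py <<'E'
from fit import *
obs=[] # (cam, pt func of p, px)
bar=[((-37,0,96)),((37,0,96))]
def res(p):
    b=B(p);r=[]
    for c,e in ((wa,[(247,203),(249,268)]),(wb,[(340,201),(342,266)])):
        r+=list((proj(*c,b([[-37,p[3],96],[37,p[3],96]]))-e).ravel())
    for c,e in ((wa,(297,328)),(wb,(390,326))):
        r+=list((proj(*c,b([[114.9-.574*38,60,109.8+.819*38]]))-e).ravel())
    for c,rows in ((wa,(194,277)),(wb,(192,275))):
        r+=list((proj(*c,b([[-53,30,84],[53,30,84]]))[:,1]-rows))
    return np.array(r+[p[3]/3])
s=least_squares(res,[530,90,.24,0],loss="soft_l1");print(s.x,res(s.x).round(1))
np.save("b.npy",s.x);b=B(s.x);out=[]
for fn,c,x0 in (("wa",wa,170),("wb",wb,262)):
    im=cv2.imread(f"pics/{fn}.png");k=2.3;im=cv2.resize(im[160:345,x0:x0+250],None,fx=3.1,fy=3.1,interpolation=cv2.INTER_CUBIC) [:, :780]
    def poly(P,col,cl=True):
        q=((proj(*c,b(P))-[x0,160]+.5)*3.1);cv2.polylines(im,[np.round(q).astype(int)],cl,col,1)
    for sx in(1,-1): poly([[sx*53,-69,84],[sx*53,192,84]],(0,0,255),False)
    h=s.x[3];poly([[-37,h-6,96],[37,h-6,96],[37,h+6,96],[-37,h+6,96]],(0,0,255))
    t=np.linspace(0,6.28,40);X=np.array([.819,0,.574]);Y=np.array([0,1,0]);N=np.array([-.574,0,.819])
    for r,hh in((12,38),(24,13)): poly(np.array([114.9,60,109.8])+hh*N+r*(np.cos(t)[:,None]*X+np.sin(t)[:,None]*Y),(0,255,0))
    poly([[-77,-77,68],[-77,196,68],[75,196,68],[75,-77,68]],(255,0,255))
    out.append(im[:300] if 0 else im)
o=np.vstack(out);o=cv2.resize(o,None,fx=600/o.shape[0],fy=600/o.shape[0],interpolation=cv2.INTER_AREA) if o.shape[0]>600 else o
print(o.shape);cv2.imwrite("pics/fit.png",o)
E
python3 f2.py
```

```text
wc [ 238  212   47   65 1889] [260.9 243.6] [array([ 555.8, -324.2]), array([40.1, 78.9]), np.float64(70.1)]
wc [ 332  230   51   59 2016] [356.8 258.6] [array([ 575.5, -204.7]), array([48.2, 71.4]), np.float64(74.7)]
wd [   0  200   77   92 3878] [ 24.2 236.8] [array([ 583.2, -545.6]), array([ 90.4, 131.6]), np.float64(77.1)]
wd [ 106  200   44   87 2040] [130.3 235.9] [array([ 577.4, -429.9]), array([ 50.8, 119.7]), np.float64(78.1)]
wd [ 190  200   47   63 1955] [213.2 229.5] [array([ 556.2, -323.6]), array([40.9, 79.1]), np.float64(69.9)]
wd [ 544  200   96   95 2609] [595.8 241.5] [array([573.9, 140.2]), array([114.5, 119.7]), np.float64(14.1)]
wd [ 286  215   50   60 2080] [310.7 244. ] [array([ 575.5, -204. ]), array([48. , 71.8]), np.float64(74.6)]
[5.44541816e+02 9.01693915e+01 2.25526345e-01 5.52461961e-01] [-1.1  3.7 -0.7 -0.2  4.1  2.9  0.3 -0.8 -2.1  0.8  6.4  0.1 -1.8  0.3
 -2.6 -0.2  0.2]
(600, 405, 3)
```

Run:
```python
from fit import *
for n,a,b_,t in (("barF",(247,203),(340,201),None),("barR",(249,268),(342,266),None),("knob",(297,328),(390,326),(231,211)),("bar",(248,236),(341,234),(268,252))):
    o=[(*wa,a),(*wb,b_)];print(n,*[np.round(v,1) for v in tri(o)], *( [np.round(v,1) for v in tri(o+[(*tp,t)])] if t else []))
for fn in("wa","wb"):
    K,W=cam(fn);print((-W[:3,:3].T@W[:3,3]).round(1), Rn.from_matrix(W[:3,:3]).as_euler('zyx').round(4))
```

```text
wc [ 238  212   47   65 1889] [260.9 243.6] [array([ 555.8, -324.2]), array([40.1, 78.9]), np.float64(70.1)]
wc [ 332  230   51   59 2016] [356.8 258.6] [array([ 575.5, -204.7]), array([48.2, 71.4]), np.float64(74.7)]
wd [   0  200   77   92 3878] [ 24.2 236.8] [array([ 583.2, -545.6]), array([ 90.4, 131.6]), np.float64(77.1)]
wd [ 106  200   44   87 2040] [130.3 235.9] [array([ 577.4, -429.9]), array([ 50.8, 119.7]), np.float64(78.1)]
wd [ 190  200   47   63 1955] [213.2 229.5] [array([ 556.2, -323.6]), array([40.9, 79.1]), np.float64(69.9)]
wd [ 544  200   96   95 2609] [595.8 241.5] [array([573.9, 140.2]), array([114.5, 119.7]), np.float64(14.1)]
wd [ 286  215   50   60 2080] [310.7 244. ] [array([ 575.5, -204. ]), array([48. , 71.8]), np.float64(74.6)]
barF [508.2  78.7  73.1] 0.6
barR [582.3  99.4  92.1] 0.5
knob [637.5 173.1 109.5] 0.4 [640.5 173.9 104.3] 1.7
bar [545.9  89.2  82.8] 0.5 [545.2  88.   80.5] 3.9
[436.5 155.3 483.2] [-1.8107e+00  7.0000e-04 -2.9019e+00]
[466.5  45.8 483.4] [-1.8115e+00  7.0000e-04 -2.9015e+00]
```

View pics/fit.png

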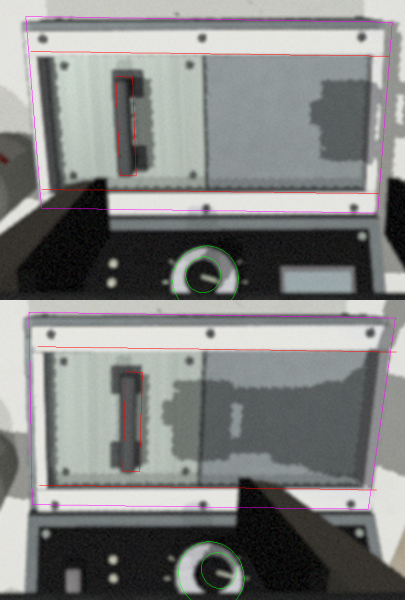

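Run:
```python
from fit import *
def prof(fn,r0,r1,c0,c1,ax):
    g=cv2.GaussianBlur(cv2.imread(f"pics/{fn}.png",0).astype(float),(0,0),.8);return g[r0:r1,c0:c1].mean(axis=ax).round().astype(int)
for fn,c in(("wa",245),("wb",337)):
    print(fn,"bar cols from",c-15,prof(fn,220,250,c-15,c+25,0))
    for cc in ((205,225),(270,290),(320,340)):
        d=0 if fn=="wa" else 92
        print(cc[0]+d+10,"rows170",prof(fn,170,205,cc[0]+d,cc[1]+d,1),"rows265",prof(fn,265,298,cc[0]+d,cc[1]+d,1) if cc[0]>230 else "")
    print("bar rows 192",prof(fn,192,280,c-1+(1 if fn=="wa" else 3),c+5,1))
    d=0 if fn=="wa" else 92
    print("seam cols from 285",285+d,prof(fn,198,206,285+d,310+d,0), prof(fn,255,268,285+d,310+d,0))
```

```text
wc [ 238  212   47   65 1889] [260.9 243.6] [array([ 555.8, -324.2]), array([40.1, 78.9]), np.float64(70.1)]
wc [ 332  230   51   59 2016] [356.8 258.6] [array([ 575.5, -204.7]), array([48.2, 71.4]), np.float64(74.7)]
wd [   0  200   77   92 3878] [ 24.2 236.8] [array([ 583.2, -545.6]), array([ 90.4, 131.6]), np.float64(77.1)]
wd [ 106  200   44   87 2040] [130.3 235.9] [array([ 577.4, -429.9]), array([ 50.8, 119.7]), np.float64(78.1)]
wd [ 190  200   47   63 1955] [213.2 229.5] [array([ 556.2, -323.6]), array([40.9, 79.1]), np.float64(69.9)]
wd [ 544  200   96   95 2609] [595.8 241.5] [array([573.9, 140.2]), array([114.5, 119.7]), np.float64(14.1)]
wd [ 286  215   50   60 2080] [310.7 244. ] [array([ 575.5, -204. ]), array([48. , 71.8]), np.float64(74.6)]
wa bar cols from 230 [187 187 188 190 191 191 190 188 182 164 137 110  95  90  89  88  84  77
  68  63  73  93 108 111 109 109 110 112 113 113 114 116 124 140 161 179
 189 191 190 189]
215 rows170 [177 146 113 106 122 135 138 140 153 183 212 225 227 227 227 227 227 227
 227 228 227 227 224 218 211 207 205 200 192 183 179 182 189 19
[... 2056 characters left out ...]
44  36  33  31  29  26  25  24  22  21
  19  17  15  14  12  12  11  11  10  11  11  12  12  11  10]
bar rows 192 [199 185 176 169 165 163 159 143 116  90  77  72  66  58  57  65  75  83
  85  86  86  87  87  88  88  88  88  87  87  86  86  86  87  86  86  86
  86  86  87  86  85  86  86  86  86  87  88  88  87  86  87  87  87  87
  87  86  86  86  86  86  86  86  86  86  85  86  86  86  86  85  86  86
  85  91 105 127 145 153 155 150 136 116 103 116 153 194 219 227]
seam cols from 285 377 [165 159 159 165 173 180 183 179 167 144 120 114 124 137 143 144 145 144
 143 143 144 144 144 144 145] [137 145 153 156 156 148 131 110  97 101 112 121 124 125 125 125 126 127
 128 129 128 127 126 127 128]
```

```bash
sed -i '/^# packs/,/minAreaRect(w)\]/d;/minAreaRect/d' fit.py
cat > f3.py <<'E'
from fit import *
lip=[(wa,-1,280,193),(wa,-1,330,193.3),(wa,-1,215,193.5),(wa,1,280,278.7),(wa,1,330,278.3),(wb,-1,372,191.3),(wb,-1,422,191.2),(wb,-1,307,191),(wb,1,372,276.2)]
barc=[(wa,-6,235,239.9),(wb,6,235,346)]
barr=[(wa,268.8),(wb,266.7)]
seam=[(wa,202,296.2),(wa,261,297.4),(wb,202,387.9),(wb,261,385)]
def res(p,zf=True):
    x,y,a,hy,hx,z=p;R=Rn.from_euler('z',a).as_matrix()
    r=[]
    def loc(c,px,Z):return R.T@(plane(*c,px,Z+z)-[x,y,0])
    for c,s,u,v in lip:r.append(loc(c,(u,v),84)[0]-53*s)
    for c,dy,v,u in barc:r.append(loc(c,(u,v),96)[1]-dy-hy)
    for c,v in barr:r.append(loc(c,(245 if c is wa else 338,v),96)[0]-37-hx)
    for c,v,u in seam:r.append(loc(c,(u,v),66)[1]-59.5-hy/2)
    return np.array(r+[hy/2,hx/1.5]+([z/4] if zf else [z*100]))
for zf in(True,False):
    s=least_squares(res,[540,90,.24,0,0,0],args=(zf,));print(s.x.round(3));print(res(s.x,zf).round(1))
    if zf: np.save("b.npy",s.x)
E
python3 f3.py
```

```text
[ 5.47188e+02  8.82900e+01  2.41000e-01  4.04000e-01 -3.96000e-01
 -1.03000e-01]
[-0.7 -0.3 -0.2  0.2 -0.2  0.5  0.4  0.2  0.2  0.3 -0.1 -0.4  0.2 -0.2
 -0.1  0.2 -0.   0.2 -0.3 -0. ]
[ 5.47174e+02  8.82740e+01  2.41000e-01  4.22000e-01 -4.09000e-01
 -0.00000e+00]
[-0.7 -0.3 -0.2  0.2 -0.2  0.5  0.4  0.2  0.2  0.3 -0.1 -0.4  0.2 -0.2
 -0.1  0.2 -0.1  0.2 -0.3 -0. ]
```

```bash
cat >> h.py <<'E'
x0,y0,YAW,hy,hx,_=np.load("b.npy") if __import__("os").path.exists("b.npy") else [0]*6
RB=Rn.from_euler('z',YAW).as_matrix()
def bw(P): return RB@np.array(P,float)+[x0,y0,0]
def st(t=""):
    o=ctrl.observe();l=RB.T@(o["tool_pos"]-[x0,y0,0])
    print(t,round(o["clock"],2),"bunk",l.round(1),"F",o["force"].round(1),"w",round(o["width"]*92,1),"g",round(o["grasp_force"],1))
E
python3 - <<'E'
from h import *
q=down(YAW)
ctrl.gripper_to(.5)
ctrl.reach(bw([hx,hy,190]),q);st()
ctrl.servo_line(bw([hx,hy,88]),vel=120);ctrl.hold(.2);st("down")
ctrl.gripper_to(0,40);ctrl.hold(.2);st("grip")
ctrl.servo_line(bw([hx,hy,99]),vel=40);ctrl.hold(.2);st("lift")
E
```

```text
7.42 bunk [-1.000e-01 -7.000e-01  1.905e+02] F [ 0.3 -0.2 -0.4] w 45.9 g 0.0
down 8.62 bunk [ 0.2  0.3 88.9] F [ 1.  -0.2 -0.1] w 45.9 g 0.0
grip 9.43 bunk [-0.4  0.3 88. ] F [ 0.2 -1.5  0.6] w 11.2 g 40.0
lift 10.06 bunk [-0.6  0.5 98.7] F [-0.5  0.  -3.7] w 11.5 g 40.0
```

```bash
python3 - <<'E'
from h import *
for y in (40,80,121):
    ctrl.servo_line(bw([hx,y,99]),vel=80);st("slide")
ctrl.hold(.2);ctrl.servo_line(bw([hx,121,96.3]),vel=30);ctrl.hold(.2);st("lower")
ctrl.gripper_to(.5);ctrl.hold(.2);st("rel")
ctrl.servo_line(bw([hx,121,180]),vel=150)
shot("top","top2")
q=down(YAW)
ctrl.reach(bw([-40,60,240]),q);ctrl.hold(.2);shot("wrist","we");st()
E
python3 - <<'E'
import cv2;a=cv2.imread("pics/we.png");cv2.imwrite("pics/we2.png",cv2.resize(a[120:360,130:510],None,fx=2.1,fy=2.1))
E
```

```text
slide 10.7 bunk [-0.4 40.2 99. ] F [-0.7 -0.2 -4. ] w 11.9 g 40.0
slide 11.35 bunk [-0.4 80.2 99. ] F [ 0.2 -0.4 -2.7] w 11.7 g 40.0
slide 12.01 bunk [ -0.4 121.2  99. ] F [ 0.1  1.  -3.2] w 12.0 g 40.0
lower 12.66 bunk [ -0.5 121.   96.2] F [ 0.7 -0.2 -3.8] w 11.6 g 40.0
rel 13.52 bunk [ -0.4 121.   96.3] F [ 0.  -0.9 -0.3] w 46.2 g 0.0
 14.99 bunk [-40.4  60.8 238.4] F [-0.3  0.1 -0.4] w 45.9 g 0.0
```

View pics/we2.png

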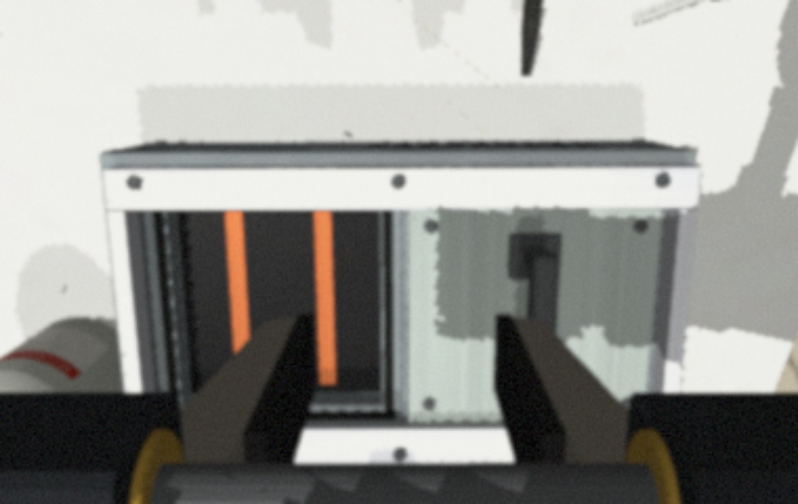

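The hatch is parked: the bar is at about (540,280) in the crop, right of the open well with its orange-striped bed. Next is the pack.

Run:
```python
from h import *
q=down(np.deg2rad(-20));ax=np.array([np.cos(np.deg2rad(160)),np.sin(np.deg2rad(160)),0])
P=np.array([556,-323.9,0])-2*ax
ctrl.gripper_to(.68)
ctrl.reach(P+[0,0,150],q);st()
ctrl.servo_line(P+[0,0,19],vel=110);ctrl.hold(.2);st("down");print(ctrl.observe()["tool_pos"])
ctrl.gripper_to(.2,15);ctrl.hold(.2);st("grip")
ctrl.servo_line(P+[0,0,170],vel=150);st("up")
ctrl.hold(.1);shot("wrist","wf")
```

```text
17.16 bunk [ -87.2 -402.6  150.4] F [ 0.4  0.8 -0. ] w 62.4 g 0.0
down 18.7 bunk [ -87.8 -403.9   19.7] F [ 0.7 -0.3  0.1] w 62.7 g 0.0
[ 558.22387198 -324.88397875   19.66541072]
grip 19.34 bunk [ -88.  -403.6   19.1] F [-0.1 -0.4  0.8] w 41.8 g 15.0
up 20.5 bunk [ -88.5 -402.8  168.6] F [-0.6  0.  -0.7] w 42.0 g 15.0
```

View pics/wf.png

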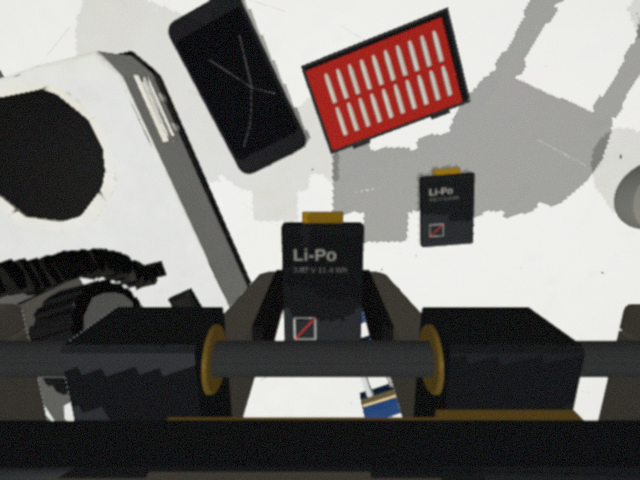

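The pack hangs straight in the fingers at 42 mm, so it is battery_a. The wider pack at (447,210) has not been touched. Now I'll place it.

```bash
python3 - <<'E'
from h import *
q=down(YAW)
ctrl.reach(np.array([557,-320,225.]),q)
ctrl.reach(bw([2,0,220]),q);ctrl.hold(.2);st()
ctrl.servo_line(bw([2,0,80]),vel=130);st("in")
ctrl.servo_line(bw([2,0,66]),vel=40);ctrl.hold(.2);st("near")
ctrl.servo_line(bw([2,0,65]),vel=20);ctrl.hold(.3);st("bed")
ctrl.gripper_to(.58);ctrl.hold(.2);st("rel")
ctrl.servo_line(bw([2,0,190]),vel=150)
ctrl.reach(bw([-40,45,240]),q);ctrl.hold(.2);st();shot("wrist","wg")
E
python3 - <<'E'
import cv2;a=cv2.imread("pics/wg.png");cv2.imwrite("pics/wg2.png",cv2.resize(a[120:420,130:530],None,fx=2,fy=2))
E
```

```text
22.98 bunk [  2.1  -0.9 220. ] F [-0.4 -0.2 -0.4] w 41.8 g 15.0
in 24.21 bunk [ 2.8 -0.2 81. ] F [ 0.1 -0.2  0.5] w 41.7 g 15.0
near 24.91 bunk [ 2. -0. 66.] F [ 0.   0.6 -1.2] w 41.8 g 15.0
bed 25.46 bunk [ 2.1 -0.  65. ] F [ 0.5 -0.3  0.2] w 42.3 g 15.0
rel 26.03 bunk [ 2.  0. 65.] F [ 0.3 -0.8  0. ] w 53.3 g 0.0
 27.63 bunk [-40.4  44.5 238.3] F [0.7 0.1 0.9] w 53.6 g 0.0
```

View pics/wg2.png

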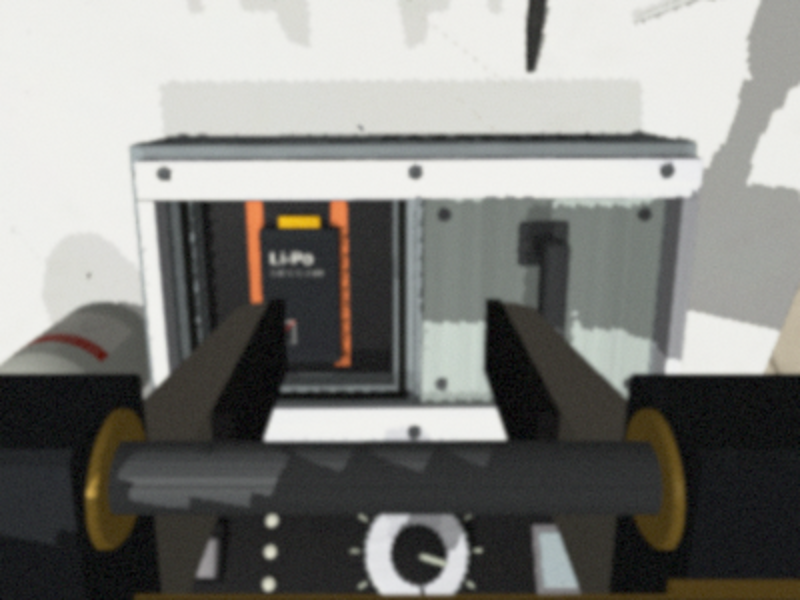

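The pack lies flat and centred on the bed. Next I'll close the hatch.

```bash
python3 - <<'E'
from h import *
ctrl.reach(bw([hx,121,180]),down(YAW))
ctrl.servo_line(bw([hx,121,96.3]),vel=120);ctrl.hold(.2);st("down")
ctrl.gripper_to(0,40);ctrl.hold(.1);st("grip")
ctrl.servo_line(bw([hx,121,99.3]),vel=30);ctrl.hold(.1)
for y in (80,40,hy): ctrl.servo_line(bw([hx,y,99.3]),vel=80);st("slide")
ctrl.hold(.2)
for z in (95,91,88.2): ctrl.servo_line(bw([hx,hy,z]),vel=30);ctrl.hold(.1);st("lower")
ctrl.hold(.2);st()
ctrl.gripper_to(.5);ctrl.hold(.2);st("rel")
ctrl.servo_line(bw([hx,hy,180]),vel=150)
# view knob
ctrl.reach(bw([30,60,250]),down(YAW));ctrl.hold(.3);st();shot("wrist","wh")
ctrl.reach(bw([-30,20,250]),down(YAW));ctrl.hold(.3);st();shot("wrist","wi")
E
python3 - <<'E'
import cv2,numpy as np;a=cv2.imread("pics/wh.png");b=cv2.imread("pics/wi.png")
cv2.imwrite("pics/whi.png",np.hstack([cv2.resize(x,(400,300),interpolation=cv2.INTER_AREA) for x in (a,b)]))
E
```

```text
down 29.23 bunk [  0.3 121.   97.3] F [-0.1  0.2 -0.2] w 53.5 g 0.0
grip 30.03 bunk [ -0.4 121.   96.3] F [ 0.   0.5 -0.8] w 11.5 g 40.0
slide 31.05 bunk [-0.4 79.8 99.3] F [-0.2  0.9 -3.3] w 11.9 g 40.0
slide 31.7 bunk [-0.4 39.8 99.3] F [-0.1 -0.4 -3.8] w 11.5 g 40.0
slide 32.34 bunk [-0.5  0.2 99.3] F [-0.8  1.1 -3.3] w 11.5 g 40.0
lower 32.93 bunk [-0.4  0.5 94.9] F [ 0.2  0.2 -3.8] w 11.7 g 40.0
lower 33.32 bunk [-0.4  0.4 91. ] F [-0.3 -1.  -3.9] w 11.9 g 40.0
lower 33.67 bunk [-0.3  0.3 88.3] F [ 0.9 -0.2 -2.6] w 11.5 g 40.0
 33.87 bunk [-0.3  0.4 88.3] F [-0.4 -1.  -2.8] w 11.7 g 40.0
rel 34.73 bunk [-0.4  0.4 88.2] F [-0.1  0.6  0.7] w 46.1 g 0.0
 36.26 bunk [ 29.1  59.4 248.5] F [ 0.6  0.1 -0.2] w 46.2 g 0.0
 37.0 bunk [-29.5  20.4 249.9] F [ 0.1  0.9 -0.4] w 46.2 g 0.0
```

View pics/whi.png

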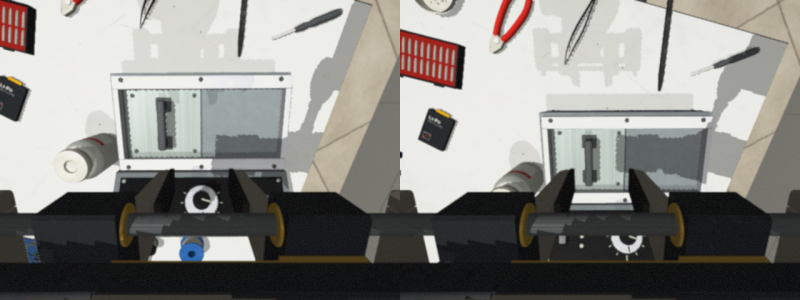

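```bash
cat > kn.py <<'E'
from h import *
N=np.array([-.574,0,.819]);X=np.array([.819,0,.574]);Y=np.array([0,1.,0]);F=np.array([114.9,60,109.8])
def knob(fn,hh=38,draw=None,x=None):
    K,W=cam(fn);im=cv2.imread(f"pics/{fn}.png");g=cv2.cvtColor(im,cv2.COLOR_BGR2GRAY).astype(np.float32)
    # rectify panel plane at height hh, 0.25mm/px, 60x60mm ; u right=+Y, v down=X (up slope)
    s=np.arange(-30,30,.25);u,v=np.meshgrid(s,s)
    P=F+hh*N+v[...,None]*X+u[...,None]*Y
    px=proj(K,W,(RB@P.reshape(-1,3).T).T+[x0,y0,0]).reshape(*u.shape,2).astype(np.float32)
    return cv2.remap(im,px[...,0],px[...,1],cv2.INTER_CUBIC)
def angle(fn,c=(0,0)):
    g=cv2.cvtColor(knob(fn),cv2.COLOR_BGR2GRAY).astype(float)
    s=np.arange(-30,30,.25);u,v=np.meshgrid(s-c[0],s-c[1]) if 0 else np.meshgrid(s,s)
    u=u-c[0];v=v-c[1];m=(np.hypot(u,v)<10.5)&(g>110)
    d=np.array([v[m].mean(),u[m].mean()]);return m.sum(),d,-np.arctan2(d[1],d[0])
if __name__=="__main__":
    rows=[]
    for hh in(38,13):
        r=[]
        for fn in("wh","wi","wb"):
            i=cv2.resize(knob(fn,hh),(264,264),interpolation=cv2.INTER_CUBIC)
            cv2.circle(i,(132,132),int((12 if hh==38 else 24)*4.4),(0,255,0),1);r.append(i)
            if hh==38: print(fn,angle(fn))
        rows.append(np.hstack(r))
    cv2.imwrite("pics/kn.png",np.vstack(rows))
E
python3 kn.py
```

```text
wh (np.int64(479), array([1.80375783, 4.95876827]), np.float64(-1.221923916188901))
wi (np.int64(465), array([1.98924731, 5.08655914]), np.float64(-1.1980038995882722))
wb (np.int64(414), array([1.99758454, 5.48067633]), np.float64(-1.2212824075801645))
```

View pics/kn.png

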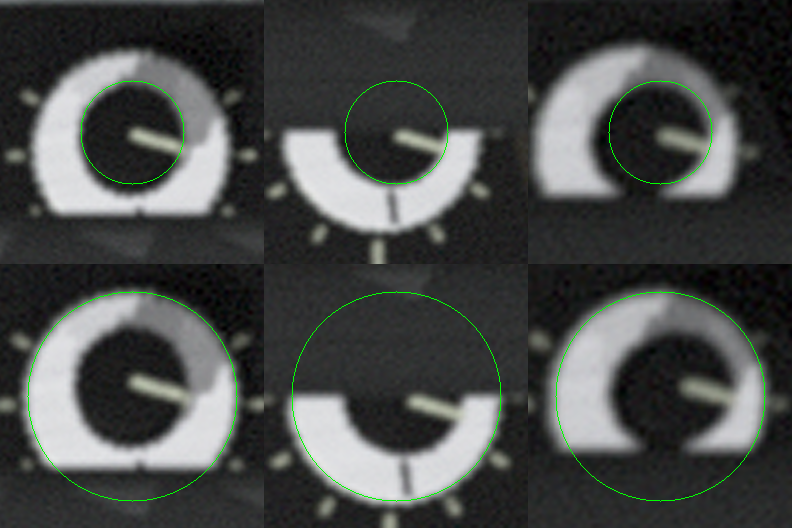

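The rectified views match the model circles to within 1 mm, and the pointer is at about -1.22 rad. The ring mark is at the bottom centre of the rectified views. I'll check the IK and then turn the knob.

```bash
cat >> h.py <<'E'
PN=np.array([-.574,0,.819]);PX=np.array([.819,0,.574]);PF=np.array([114.9,60,109.8])
R0=RB@np.stack([-PX,[0,1,0],-PN],1)
def kq(phi): return Rn.from_matrix(R0@Rn.from_euler('z',phi).as_matrix()).as_quat()
def kp(h): return bw(PF+h*PN)
E
python3 - <<'E'
from h import *
for ph in(-.61,.61):
    for h in(110,35): 
        j=ctrl.solve_ik(kp(h),kq(ph));print(ph,h,kp(h).round(),None if j is None else np.round(j,3))
E
```

```text
-0.61 110 [583. 159. 200.] [-0.007 -0.144  2.08   0.243  0.623 -2.584]
-0.61 35 [625. 169. 138.] [ 0.016  0.07   2.01   0.281  0.479 -2.616]
0.61 110 [583. 159. 200.] [-0.007 -0.144  2.08   0.243  0.623 -1.364]
0.61 35 [625. 169. 138.] [ 0.016  0.07   2.01   0.281  0.479 -1.396]
```

Run:
```python
from h import *
ctrl.gripper_to(.5)
ctrl.reach(kp(110),kq(-.61));st("pre")
ctrl.servo_line(kp(36),vel=70);ctrl.hold(.3);st("at")
o=ctrl.observe();print("err",np.round(o["tool_pos"]-kp(36),1))
ctrl.gripper_to(0,20);ctrl.hold(.2);st("grip");print(ctrl.observe()["joints"].round(3))
j=ctrl.solve_ik(kp(36),kq(-.61));
for k in (.4,.8,1.22):
    t=np.array(j);t[5]+=k;ctrl.move_j(t);st("turn")
ctrl.hold(.2);st();print(ctrl.observe()["joints"].round(3),ctrl.observe()["torque"].round(2))
ctrl.gripper_to(.5);ctrl.hold(.1)
ctrl.servo_line(kp(110),vel=100);st("out")
ctrl.reach(bw([30,60,250]),down(YAW));ctrl.hold(.3);shot("wrist","wj");st()
ctrl.reach(bw([-30,20,250]),down(YAW));ctrl.hold(.3);shot("wrist","wk");shot("top","top3");st()
import kn
r=[]
for f in("wj","wk"):
    print(kn.angle(f)); r.append(np.vstack([cv2.resize(kn.knob(f,hh),(260,260)) for hh in(38,13)]))
K,W=cam("wk");im=cv2.imread("pics/wk.png");r.append(cv2.resize(im[150:410,220:480],(260,260)));r[-1]=np.vstack([r[-1],cv2.resize(cv2.imread("pics/wi.png")[150:410,220:480],(260,260))])
cv2.imwrite("pics/kn2.png",np.hstack(r))
```

```text
pre 38.04 bunk [ 52.1  59.9 200.6] F [0.2 0.3 0.2] w 45.7 g 0.0
at 39.55 bunk [ 94.3  60.  139.6] F [ 0.2 -0.4 -0.6] w 46.1 g 0.0
err [ 0.  -0.   0.3]
grip 40.22 bunk [ 94.3  59.8 139.3] F [ 0.5 -1.3  0.1] w 23.2 g 20.0
[ 0.016  0.067  2.011  0.28   0.48  -2.615]
turn 40.68 bunk [ 94.5  59.5 139.5] F [ 1.  -4.4 -0.7] w 23.0 g 20.0
turn 41.15 bunk [ 94.5  59.1 139.5] F [ 1.1 -6.6  0.2] w 23.1 g 20.0
turn 41.63 bunk [ 94.4  58.8 139.4] F [ 0.4 -8.3  0.2] w 23.3 g 20.0
 41.83 bunk [ 94.4  58.8 139.4] F [ 0.4 -8.4 -0.3] w 23.5 g 20.0
[ 0.015  0.067  2.011  0.278  0.48  -1.398] [-1.28  0.13 -0.9 ]
out 43.34 bunk [ 51.6  60.  199.3] F [ 0.6 -0.1  0.2] w 46.3 g 0.0
 44.48 bunk [ 29.6  60.  249.8] F [0.1 0.1 0.4] w 46.3 g 0.0
 45.27 bunk [-29.7  20.3 249.9] F [-0.5  0.2  0.4] w 45.9 g 0.0
(np.int64(433), array([ 5.44110855, -0.06177829]), np.float64(0.011353501958360008))
(np.int64(428), array([ 5.7307243 , -0.05957944]), np.float64(0.01039611918025952))
```

View pics/kn2.png

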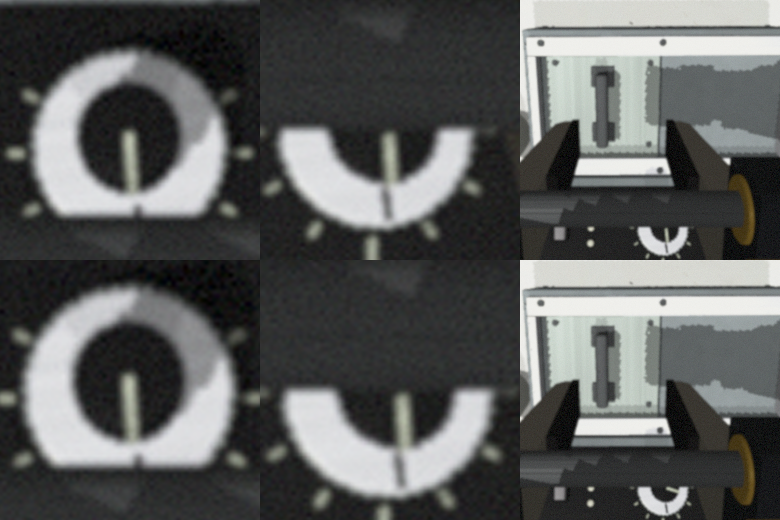

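Run:
```python
from kn import *
s=np.arange(-30,30,.25);
def pca(m,u,v):
    p=np.stack([v[m],u[m]],1);c=p.mean(0);w=np.linalg.svd(p-c,full_matrices=False)[2][0];w=w*np.sign(w[0]);return c.round(2),round(-np.arctan2(w[1],w[0]),3),np.abs((p-c)@w).max().round(1)
u,v=np.meshgrid(s,s)
for f in("wh","wi","wb","wa","wj","wk"):
    g=cv2.cvtColor(knob(f),cv2.COLOR_BGR2GRAY).astype(float)
    m=(np.hypot(u,v)<10.5)&(g>110);print(f,"pointer",pca(m,u,v))
    g=cv2.cvtColor(knob(f,13),cv2.COLOR_BGR2GRAY).astype(float)
    m=(abs(u)<6)&(v>16)&(v<22.5)&(g<130)
    if m.sum()>10: print("  index",pca(m,u,v),m.sum())
# long tick on the panel plane: bigger rectification
import kn
for f in("wi","wk"):
    K,W=cam(f);im=cv2.imread(f"pics/{f}.png",0);ss=np.arange(-40,40,.25);U,V=np.meshgrid(ss,ss)
    P=F+V[...,None]*X+U[...,None]*Y;px=proj(K,W,(RB@P.reshape(-1,3).T).T+[x0,y0,0]).reshape(*U.shape,2).astype(np.float32)
    g=cv2.remap(im,px[...,0],px[...,1],cv2.INTER_CUBIC);m=(g>80)&(np.hypot(U,V)>26)&(V>5)&(np.hypot(U,V)<38)
    n,l,st_,c=cv2.connectedComponentsWithStats(m.astype(np.uint8))
    for i in range(1,n):
        if st_[i,4]>30: cc=(c[i]*.25-40);print(f,"tick",st_[i,4],cc.round(1),"ang",round(-np.arctan2(cc[0],cc[1]),3),pca(l==i,U,V)[1])
```

```text
wh pointer (array([1.8 , 4.96]), np.float64(-1.283), np.float64(5.5))
  index (array([19.3 ,  0.04]), np.float64(1.556), np.float64(5.8)) 1156
wi pointer (array([1.99, 5.09]), np.float64(-1.29), np.float64(5.4))
  index (array([18.39,  2.13]), np.float64(-0.128), np.float64(2.9)) 74
wb pointer (array([2.  , 5.48]), np.float64(-1.298), np.float64(5.1))
  index (array([19.25,  0.  ]), np.float64(-0.0), np.float64(0.0)) 1175
wa pointer (array([1.85, 5.29]), np.float64(-1.29), np.float64(5.3))
  index (array([19.25,  0.  ]), np.float64(-0.0), np.float64(0.0)) 1175
wj pointer (array([ 5.44, -0.06]), np.float64(-0.06), np.float64(5.0))
  index (array([19.73,  0.09]), np.float64(1.541), np.float64(5.9)) 989
wk pointer (array([ 5.73, -0.06]), np.float64(-0.065), np.float64(5.0))
  index (array([18.47,  2.15]), np.float64(-0.135), np.float64(2.8)) 75
wi tick 880 [18.1 19.3] ang -0.753 0.894
wi tick 212 [-25.7  15.2] ang 1.037 1.064
wi tick 197 [-15.   26.1] ang 0.52 0.537
wi tick 482 [-0.1 32. ] ang 0.003 -0.007
wk tick 837 [18.3 19.4] ang -0.755 0.839
wk tick 195 [-25.7  15.1] ang 1.04 1.042
wk tick 226 [-15.   26.1] ang 0.521 0.58
wk tick 486 [-0.1 32. ] ang 0.003 -0.003
```

The pointer is at about -0.06 rad against the long mark at 0.00. The ring index hasn't moved. The hatch went down with no upward reaction force. The gripper is clear, so I'm handing in.

Run:
```python
from h import *
st();print(ctrl.finish_job());st()
```

```text
45.27 bunk [-29.7  20.3 249.9] F [-0.5  0.2  0.4] w 45.9 g 0.0
the job is handed in; nothing more can be done
None
the job is handed in; nothing more can be done
```

I handed the job in at about 45 s on the robot clock, but the hand-in call returned no verdict: the long narrow pack is in the well, the hatch is lowered home, and the timer pointer measured about -0.06 rad from the long mark with the outer ring unmoved.

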